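# Tip a wooden planter onto the step of a display stand and slide it home

### The arm

A 7-joint arm with a two-finger parallel gripper is mounted at the origin on the work surface. World frame = base frame: x ahead of the robot, y to its left, z up, the work surface at z = 0. Lengths are in m, angles in rad, forces in N, time in s.
With the tool pointing down it reaches from about 0.425 to 0.875 m from the base axis. Payload 4.7 kg.
Tool frame: the origin (TCP) lies at the very end of the fingers, on their centre line; the grasp point (between the pads) lies 19 mm behind it (grip_point_offset is the distance from the TCP to the grasp point, in m); x points along the fingers, z is the direction in which the jaws open and shut, and the axes are right-handed (so a half turn about x gives the same grasp; the last joint's range is limited). The gripper opens to 87 mm and grips with 3 to 60 N. Pads are 19 mm wide; open, the fingers measure 117 mm over their backs; the gripper's body (75 mm by 190 mm) begins 51 mm behind the grasp point.
Start: joints at [1.323, 0.321, -0.07, 1.45, 0.023, 1.371, -0.057], TCP at [0.168, -0.628, 0.223] pointing down, gripper open.
Joint ranges: [-2.86, 2.86], [-0.3, 2.09], [-1.38, 1.24], [0.06, 2.45], [-1.56, 4.7], [0.09, 2.05], [-2.69, 2.69]. Speed limits (rad/s): [2.57, 2.57, 3.14, 3.14, 3.14, 3.14, 3.14].

### API

Orientations are given as a rotation vector (axis times angle).
In Python, from bench import get_state, get_image, calibration, close_job, grip_point_offset gives the robot as it stands.
- The arm moves only by the tool play_rows, never from a script. Its argument "targets" is a list of rows, each an object with "claw": the closure, from 0 (fully open) to 1 (shut); "linear": the shift along the tool's x, y, z as a fraction of full scale, a list of three; "rotation": the turn, a rotation vector about the tool's x, y, z as a fraction of full scale, a list of three. In form: [{"claw": claw, "linear": [x, y, z], "rotation": [wx, wy, wz]}, ...]. A call has 1 to 10 rows; each row shifts and turns the pose as measured when the row begins, along the tool's axes as they then stand; what a row does not reach is not made up. Full scale, the value 1, is 2.5 cm for a shift and 90 degrees for a turn. A row lasts 1/12 s, in which the tool goes at most 41.7 mm and 7.16 degrees, less where a joint would pass 70% of its speed; a pose out of reach is approached as far as the arm can. A call with a number of a shift or a turn outside -1 to 1 is refused whole. A call with a gripper value outside its range is refused whole. The fingers move at their own pace and stop on an object; "newtons" is the grip in N (left out, the last holds). Time passes only in rows, so rows that do not move let the fingers close. It gives the time, the measured TCP pose, the force and the opening at its end, in the units of the state.
- get_state(): the state, without advancing time (a new reading comes with each control period).
- get_image(name): name is "scene" or "top"; returns the picture (384x512x3 uint8, blue, green, red); there is no depth.
- calibration(name): a dict with "fx", "fy", "cx", "cy" (pixels), "dist_coeffs" ([k1, k2, p1, p2, k3] as OpenCV has them; the pictures are not rectified), "rvec" (rotation vector, rad) and "tvec" (3), from world to camera coordinates, as OpenCV has them. Camera axes: x right, y down, z forward; pixel columns grow to the right and rows downward; lengths in m; the calibration is good to about 2 mm. A picture is of the moment at which its call begins. calibration takes no time and is no camera call.
- close_job(): hands the job in, once; it reports no verdict.
The state is a dict: "time": time; "joint_positions": joint angles; "qd": joint speeds; "joint_torque": joint torques, N m; "position": TCP position; "tool_rot": TCP orientation; "ft_force": force on the tool from outside, world axes, zero at the start; "torque": the same for the moment, N m; "grip_width": opening from 0.0 (shut) to 1.0 (fully open).
Only numpy, scipy, OpenCV 4.12 (cv2) and the standard library are available. Lean on these libraries where they do the work, as an engineer would, in place of code of your own. Each camera call takes 0.05 s, during which the arm holds its last target. There are 200 camera calls.

### The job

Bring the empty wooden planter up onto the plywood display stand without carrying it: tip up the end nearest the stand and rest it on the stand's edge while the tail stays down on the table, then push the planter from behind, over the edge and under the light bar. Slide it straight on until it presses the sprung rubber pad of the end stop in by a few millimetres, hold it so for a moment without driving the pad to the bottom of its travel, then let go, leaving it flat and square on the stand, still bearing on the pad. Do not ram it into the step or drop it there, and leave the other things where they are.

Things in the scene. Friction and masses are not known exactly. Their poses are not given: they have to be found in the camera images.
- stand: Fixed plywood display stand: a board 320 long x 250 wide, top 18 mm above the table. Origin at table level in the middle of its front edge (the step, a vertical face 18 mm high); its own x axis runs over the board in the direction in which the planter is pushed, y to the left of that, z up.
- light_bar (a point): Middle of the underside of the light bar that crosses the board 135 mm behind the step, 147 mm above the table. The bar is 30 deep (stand's x) x 260 long (y) x 25 mm, on two posts 14 mm thick at y = +-115 mm. A gripper's body does not fit under it, so the last part is pushed from behind.
- end_stop: Steel bracket fixed on the stand, upright 16 x 60 x 45 mm; origin on the board's top, mid-upright, at x = 275, y = 0 in the stand's frame, same axes. From it a rigid screw carries a rubber pad towards the step. The screw's setting differs each time and is not reported: the pad's face stands 43 to 83 mm in front of the origin (192 to 232 mm from the step).
- pad_line (a point): Fixed point on the bracket's front face, on the pad's centre line, 26 mm above the board (it does not tell where the pad is). The pad is 50 wide x 34 high and sprung: 2.5 N per mm, 12 mm travel. Pressed in less than 2 mm (5 N) it is not properly pressed, beyond 7 mm (18 N) it is overloaded; 3 to 5 mm (8 to 12 N) is right.
- planter: Loose, empty, open wooden box 180 long (own x) x 116 wide (y), walls 8 mm thick, 60 mm high, 0.45 to 0.8 kg, centre of mass mid-length; too wide to grasp across. Origin in the centre of its underside, +x towards the stand. It stands 15 to 60 mm before the step, somewhat askew. Varnished underside and ends; it slides with an unknown 1.5 to 4 N.
- lead_grip (a point): Centre of the round dowel nearest the stand: 12 mm thick, 100 mm long along the planter's y, 72 mm above its underside, 42 mm ahead of its middle (a second one lies 42 mm behind the middle). Axes as the planter's. Pinch it with the fingers closing along the planter's x; 34 mm free to the end wall, whose rim is 12 mm lower than the dowel's centre. Its end posts reach 80 mm up.
- lead_edge (a point): Middle of the planter's leading lower edge (nearest the stand), x = +90 mm in the planter's frame.
- tail_edge (a point): Middle of the planter's trailing lower edge, x = -90 mm in the planter's frame; the flat end wall above it, 116 wide and 60 high, is where to push.
- vase: Bystander, loose: tall clear glass cylinder vase, 100 mm across, 180 mm high. Origin: centre of underside.
- bowl: Bystander, loose: white plastic bowl, 100 mm across, 60 mm high. Origin: centre of underside.
- bottle: Bystander, loose: clear bottle with a blue cap, 60 mm across, 160 mm high. Origin: centre of underside.
- spoon: Bystander, loose: white plastic spoon lying flat, 160 mm long. Origin: centre of underside.
- pot: Bystander, loose: small empty terracotta pot, 60 mm across, 50 mm high, on a back corner of the stand. Origin: centre of underside.
- jar: Bystander, loose: small glass jar with steel cap, 48 mm across, 60 mm high, on the other back corner of the stand. Origin: centre of underside.
- dish: Bystander, loose: shallow metal dish, 90 mm across, 20 mm high. Origin: centre of underside.
Not all that is in view belongs to the job. Leave any purple or yellow look-alike of the planter alone.

How it is judged:
On the way, in this order (a step that is already met when the one before it is completed fails the run):
1. the planter's leading edge has been tipped up and rests on the stand, beyond the step, with the tail still on the table (x of lead_edge in the frame of stand above 0.005 m and height (world z) of lead_edge above 0.018 m and height (world z) of tail_edge below 0.008 m and contact force between planter and stand above 0.5 N), for 0.2 s.
2. the planter, wholly on the board, presses the pad with more than 5 N (x of tail_edge in the frame of stand above 0 m and height (world z) of tail_edge above 0.014 m and contact force between planter and end_stop above 5 N), for 0.2 s.
At the end, for the whole second after the job is handed in: The planter lies flat on the board (lower edges within a few mm of the board's top, tilt under 0.04 rad), its tail past the step, square to the stand within 0.12 rad and centred within 25 mm, at rest, released, and still bears on the pad with more than 0.2 N (x of tail_edge in the frame of stand above 0 m and height (world z) of tail_edge above 0.014 m and height (world z) of lead_edge below 0.024 m and angle between planter's own z axis and vertical below 0.04 rad and angle between the x axis of planter and the x axis of stand, either way round below 0.12 rad and y of planter in the frame of stand between -0.025 and 0.025 m and contact force between planter and end_stop above 0.2 N and contact force between planter and the fingers below 0.1 N and linear speed of planter below 0.01 m/s); the robot touches nothing.
It fails at once if the pad is pressed with more than 18 N (bottomed or struck) (contact force between planter and end_stop above 18 N).
It fails at once if the planter is rammed into or dropped on the step: over 40 N while its tail is still down near the table (contact force between planter and stand above 40 N and height (world z) of tail_edge below 0.012 m).
It fails at once if the planter is carried: its trailing edge rises more than 45 mm above the table (height (world z) of tail_edge above 0.045 m).
It fails at once if the planter is tipped by more than 0.5 rad (angle between planter's own z axis and vertical above 0.5 rad).
It fails at once if a bystander is moved by more than 30 mm (distance of any of vase, bowl, bottle, spoon, pot, jar, dish from where it was at the start of the episode above 0.03 m).
It also fails if it takes over 72 s, if anything falls off the work surface, if the arm or the gripper's body presses on something with over 40 N, if the wrist force passes 120 N, or if a joint passes its speed limit or range.

## Working session

There is one attempt and no reset: what is moved stays moved. The work goes in short steps, Python scripts to look and compute and a tool call to move; the robot and the scene stay as the last step left them, time stands still between calls to the robot, and variables do not carry over. Pictures are saved under pics/ and viewed, about 8 in all and at most 12, crops included, and the job is handed in when it is done.

Besides the shell and the picture viewer there is one more tool, called after ">>>" as name(argument=value, ...) on one line, values as JSON. play_rows: Moves the arm, as the interface text tells. Shift numbers are shares of 2.5 cm and turn numbers shares of 90 degrees, none past 1 either way. Its arguments: {"type":"object","properties":{"targets":{"type":"array"},"newtons":{"type":"number"}},"required":["targets"]}

```bash
mkdir -p pics
python3 - <<'E'
from bench import *
import cv2
for n in("scene","top"):
    im=get_image(n); cv2.imwrite(f"pics/{n}0.png",im); print(n,calibration(n))
print(get_state(), grip_point_offset if not callable(grip_point_offset) else grip_point_offset())
E
```

```text
scene {'fx': 371.09457057230634, 'fy': 371.09457057230634, 'cx': 257.44990551109254, 'cy': 194.70933251095394, 'dist_coeffs': array([0.00916272, 0.        , 0.        , 0.        , 0.        ]), 'rvec': array([ 1.15461801,  2.11319218, -1.12719809]), 'tvec': array([ 0.26353506, -0.12602122,  1.39820952])}
top {'fx': 379.79815114770605, 'fy': 379.79815114770605, 'cx': 253.5634359973383, 'cy': 185.92799749037772, 'dist_coeffs': array([-0.12718715,  0.        ,  0.        ,  0.        ,  0.        ]), 'rvec': array([ 2.20627689, -2.14581378,  0.16301504]), 'tvec': array([-0.06809693,  0.50617064,  1.25973111])}
{'time': 0.1, 'joint_positions': array([ 1.32308314,  0.3217493 , -0.07007837,  1.45155188,  0.02259717,
        1.37078627, -0.05690921]), 'qd': array([-0.00074514, -0.00090297,  0.00110573, -0.00223158,  0.00060554,
       -0.0002664 ,  0.00039161]), 'joint_torque': array([-4.32763554e-04, -4.92569089e+01, -4.05860329e-01, -3.13399172e+01,
       -6.40833378e-02,  3.94726137e-02,  8.80627249e-05]), 'position': array([ 0.16806452, -0.62738867,  0.22157111]), 'tool_rot': array([ 1.01520284,  1.32319907, -1.01359392]), 'ft_force': array([-0.13560606,  0.41291422, -0.2151634 ]), 'torque': array([0.04407837, 0.00280685, 0.02375547]), 'grip_width': 1.0028304280685214} 0.0187
```

View pics/scene0.png

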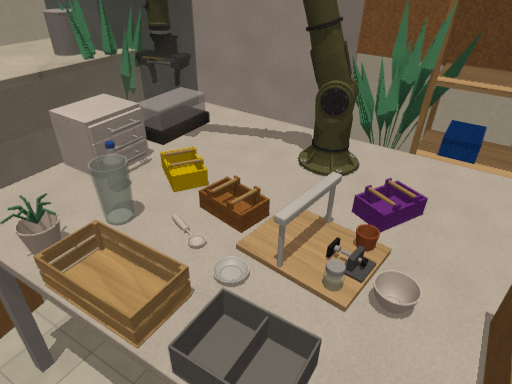

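View pics/top0.png

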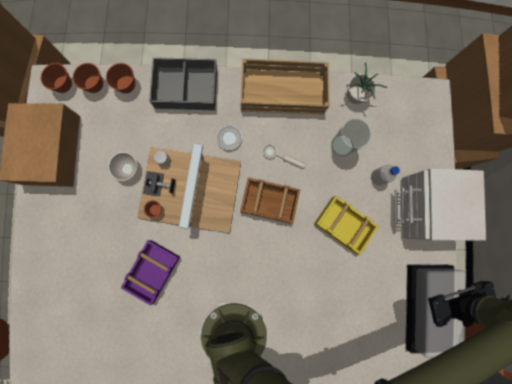

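The scene shows three box look-alikes in the top view: brown (270,201), yellow (346,225) and purple (150,272). Brown is the planter, sitting in front of the stand (190,190). I'll check it in a close crop.

Run:
```python
import cv2
im=cv2.imread("pics/top0.png")[138:243,130:310]
cv2.imwrite("pics/c1.png",cv2.resize(im,None,fx=4.4,fy=4.4,interpolation=cv2.INTER_CUBIC))
im=cv2.imread("pics/scene0.png")[165:295,190:400]
cv2.imwrite("pics/c2.png",cv2.resize(im,None,fx=3.8,fy=3.8,interpolation=cv2.INTER_CUBIC))
```

```text
(no output)
```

View pics/c1.png

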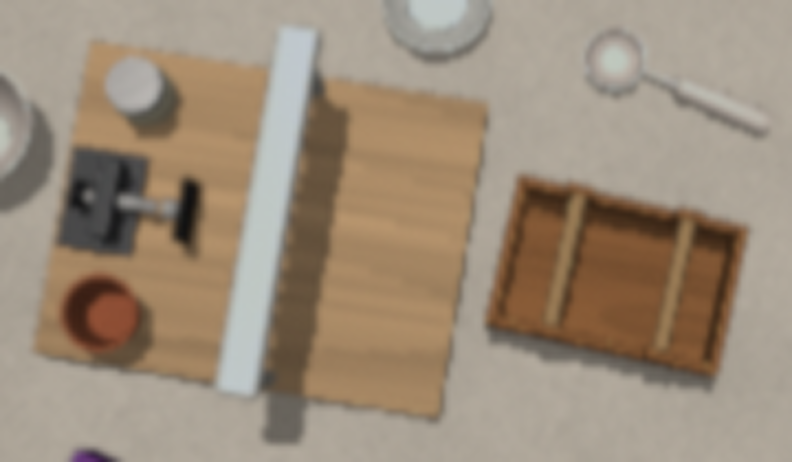

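View pics/c2.png

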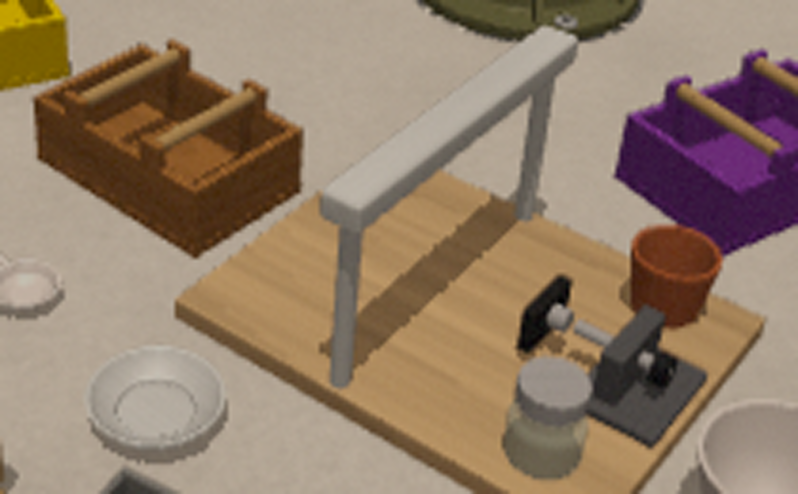

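Crop c1 confirms it: brown box with two dowels lying along x, leading end at (505,250), just before the step at (463,260). Next, fit the stand, planter and pad poses from the corner pixels.

```bash
cat > h.py <<'E'
import numpy as np, cv2
from bench import *
from scipy.optimize import least_squares
def proj(n,P):
    c=calibration(n);K=np.array([[c['fx'],0,c['cx']],[0,c['fy'],c['cy']],[0,0,1]])
    return cv2.projectPoints(np.asarray(P,float).reshape(-1,3),c['rvec'],c['tvec'],K,c['dist_coeffs'])[0].reshape(-1,2)
def full(n,uv,o=None):
    s,ox,oy=o or ((4.4,130,138) if n=="top" else (3.8,190,165))
    return (np.asarray(uv,float)+.5)/s-.5+[ox,oy]
def W(p,L):
    L=np.asarray(L,float).reshape(-1,3);c,s=np.cos(p[2]),np.sin(p[2])
    return np.c_[p[0]+c*L[:,0]-s*L[:,1],p[1]+s*L[:,0]+c*L[:,1],L[:,2]]
def fit(obs,p0,o={}):
    def r(p): return np.concatenate([(proj(n,W(p,L))-full(n,uv,o.get(n))).ravel() for n,L,uv in obs])
    s=least_squares(r,p0,loss='soft_l1'); return s.x,r(s.x)
def loc(S,P):
    d=np.asarray(P)[:2]-S[:2];c,s=np.cos(S[2]),np.sin(S[2]);return np.array([c*d[0]+s*d[1],-s*d[0]+c*d[1]])
E
python3 - <<'E'
from h import *
# world pts of crop pixel at z
def w(n,uv,z):
    t=full(n,uv)
    return least_squares(lambda p:(proj(n,[[p[0],p[1],z]])[0]-t),[.6,0]).x
for uv,z in [((463,260),.018),((65,200),.018),((505,250),.06),((732,300),.06)]: print(uv,w("top",uv,z))
f=w("top",(463,260),.018);b=w("top",(65,200),.018);yaw=np.arctan2(*(b-f)[::-1])
a=.018
st=[("top",[[0,-.125,a],[0,.125,a],[.32,-.125,a],[.32,.125,a]],None)]
fl=w("top",(487,103),a); side=loc([*f,yaw],fl); print("side",side)
s=np.sign(side[1])
S,r=fit([("top",[[0,s*.125,a],[0,-s*.125,a],[.32,s*.125,a],[.32,-s*.125,a]],[(487,103),(439,417),(92,42),(38,352)]),
 ("scene",[[0,.125*1,a],[0,-.125,a],[.32,-.125,a]] if True else 0,[(177,303),(437,172),(765,322)] if s<0 or 1 else 0)] if s>0 else
 [("top",[[0,-.125,a],[0,.125,a],[.32,-.125,a],[.32,.125,a]],[(487,103),(439,417),(92,42),(38,352)]),
 ("scene",[[0,-.125,a],[0,.125,a],[.32,.125,a]],[(177,303),(437,172),(765,322)])],[*f,yaw])
print("stand",S,r.round(1))
z=.06
q=[[.09,s*.058,z],[-.09,s*.058,z],[-.09,-s*.058,z],[.09,-s*.058,z]]
d=.072+.006
D=[[.042,s*.045,d],[.042,-s*.045,d],[-.042,s*.045,d],[-.042,-s*.045,d]]
m=(w("top",(505,250),.06)+w("top",(732,300),.06))/2
P,r=fit([("top",q,[(520,178),(747,228),(716,372),(490,328)]),("scene",[[.09,s*.058,0],[.09,-s*.058,0]],[(197,255),(300,190)])],[*m,S[2]])
print("planter",P,r.round(1),"in stand",loc(S,P),P[2]-S[2])
print("dowel top reproj",(proj("top",W(P,D))))
print("obs",full("top",[(577,200),(555,320),(686,222),(664,345)]))
for uv in [(201,182),(191,245)]: print("pad",loc(S,w("top",uv,.061)))
print("lead",W(P,[.042,0,.072]),"tail",W(P,[-.09,0,0]))
E
```

```text
(463, 260) [0.47041126 0.00859732]
(65, 200) [0.50807317 0.32117462]
(505, 250) [ 0.47518229 -0.02345467]
(732, 300) [ 0.44223993 -0.19559059]
side [ 6.18749442e-05 -1.25112090e-01]
stand [0.47177757 0.00893894 1.44235259] [  0.2  -0.3  -0.5   0.3  -0.7  -0.7  -1.9  -0.   -1.   -0.7 -14.1  -7.1
   1.   -0.5]
planter [ 0.45732522 -0.11007403  1.39331015] [-0.4 -0.1  0.8 -0.4  1.2  1.1 -0.8  0.  -0.   0.7  0.1  0.1] in stand [-0.11988381 -0.00091118] -0.04904244136674074
dowel top reproj [[260.97921501 184.10107234]
 [255.45256464 211.00669326]
 [286.02433822 189.33626862]
 [280.71358384 216.24293003]]
obs [[260.75       183.06818182]
 [255.75       210.34090909]
 [285.52272727 188.06818182]
 [280.52272727 216.02272727]]
pad [ 0.20292471 -0.02218017]
pad [0.2019153  0.02600486]
lead [[ 0.46474057 -0.06873382  0.072     ]] tail [[ 0.4414352  -0.19866019  0.        ]]
```

```bash
cat >> h.py <<'E'
from scipy.spatial.transform import Rotation as R
S0=np.array([.4718,.0089,1.4424]); P0=np.array([.4573,-.1101,1.3933])
def down(yaw,pitch=0):  # tool x down, tool z along heading yaw; pitch tips tool nose-up about planter -y
    x=np.array([0,0,-1.]);z=np.array([np.cos(yaw),np.sin(yaw),0]);y=np.cross(z,x)
    return R.from_matrix(np.c_[x,y,z])
def plan(pos,Rt=None,step=.022):
    s=get_state();p=s['position'];r=R.from_rotvec(s['tool_rot']);Rt=Rt or r
    rv=(r.inv()*Rt).as_rotvec();d=np.asarray(pos)-p
    n=int(max(np.ceil(np.linalg.norm(d)/step),np.ceil(np.degrees(np.linalg.norm(rv))/6),1))
    dt=r.inv().apply(d)
    print("t",round(s['time'],2),"pos",p.round(4),"x,z",r.as_matrix()[:,0].round(3),r.as_matrix()[:,2].round(3),"F",s['ft_force'].round(2),"grip",round(s['grip_width'],3))
    print("n",n,"tool shift total/25mm",(dt/.025).round(2),"rotvec/90 total",(rv/(np.pi/2)).round(3),"world d",d.round(4))
    for i in range(min(n,40)):
        ri=r*R.from_rotvec(rv*i/n); 
        if np.linalg.norm(rv)<.02 and i>0: break
        if i%10==0 or i==n-1: print(i,(ri.inv().apply(d/n)/.025).round(2),(rv/n/(np.pi/2)).round(4))
E
python3 - <<'E'
from h import *
s=get_state();print(R.from_rotvec(s['tool_rot']).as_matrix().round(3))
for k in(0,np.pi):
    plan([.4647,-.0687,.19],down(P0[2]+k))
E
```

```text
[[-0.001  0.966  0.259]
 [ 0.002  0.259 -0.966]
 [-1.    -0.    -0.002]]
t 0.1 pos [ 0.1681 -0.6274  0.2216] x,z [-0.001  0.002 -1.   ] [ 0.259 -0.966 -0.002] F [-0.14  0.41 -0.22] grip 1.003
n 29 tool shift total/25mm [  1.29  17.25 -18.51] rotvec/90 total [-1.72e+00 -0.00e+00 -1.00e-03] world d [ 0.2966  0.5587 -0.0316]
0 [ 0.04  0.59 -0.64] [-0.0593 -0.     -0.    ]
10 [0.04 0.87 0.1 ] [-0.0593 -0.     -0.    ]
20 [0.04 0.44 0.75] [-0.0593 -0.     -0.    ]
28 [ 0.04 -0.19  0.85] [-0.0593 -0.     -0.    ]
t 0.1 pos [ 0.1681 -0.6274  0.2216] x,z [-0.001  0.002 -1.   ] [ 0.259 -0.966 -0.002] F [-0.14  0.41 -0.22] grip 1.003
n 29 tool shift total/25mm [  1.29  17.25 -18.51] rotvec/90 total [ 0.28  -0.001  0.   ] world d [ 0.2966  0.5587 -0.0316]
0 [ 0.04  0.59 -0.64] [ 0.0096 -0.      0.    ]
10 [ 0.04  0.49 -0.72] [ 0.0096 -0.      0.    ]
20 [ 0.04  0.38 -0.79] [ 0.0096 -0.      0.    ]
28 [ 0.04  0.28 -0.83] [ 0.0096 -0.      0.    ]
```

>>> play_rows(targets=[{"claw": 0, "linear": [0, 0.58, -0.65], "rotation": [0.01, 0, 0]}, {"claw": 0, "linear": [0, 0.57, -0.66], "rotation": [0.01, 0, 0]}, {"claw": 0, "linear": [0, 0.56, -0.67], "rotation": [0.01, 0, 0]}, {"claw": 0, "linear": [0, 0.55, -0.68], "rotation": [0.01, 0, 0]}, {"claw": 0, "linear": [0, 0.54, -0.69], "rotation": [0.01, 0, 0]}, {"claw": 0, "linear": [0, 0.53, -0.7], "rotation": [0.01, 0, 0]}, {"claw": 0, "linear": [0, 0.52, -0.7], "rotation": [0.01, 0, 0]}, {"claw": 0, "linear": [0, 0.51, -0.7], "rotation": [0.01, 0, 0]}, {"claw": 0, "linear": [0, 0.5, -0.71], "rotation": [0.01, 0, 0]}, {"claw": 0, "linear": [0, 0.49, -0.72], "rotation": [0.01, 0, 0]}])

```text
time: 0.93
position: [0.2651, -0.4264, 0.2147]
tool_rot: [1.149, 1.262, -1.145]
ft_force: [0.2, -0.0, -0.5]
grip_width: 0.996
```

>>> play_rows(targets=[{"claw": 0, "linear": [0, 0.48, -0.72], "rotation": [0.01, 0, 0]}, {"claw": 0, "linear": [0, 0.48, -0.73], "rotation": [0.01, 0, 0]}, {"claw": 0, "linear": [0, 0.47, -0.74], "rotation": [0.01, 0, 0]}, {"claw": 0, "linear": [0, 0.46, -0.75], "rotation": [0.01, 0, 0]}, {"claw": 0, "linear": [0, 0.45, -0.75], "rotation": [0.01, 0, 0]}, {"claw": 0, "linear": [0, 0.44, -0.76], "rotation": [0.01, 0, 0]}, {"claw": 0, "linear": [0, 0.43, -0.77], "rotation": [0.01, 0, 0]}, {"claw": 0, "linear": [0, 0.42, -0.77], "rotation": [0.01, 0, 0]}, {"claw": 0, "linear": [0, 0.4, -0.78], "rotation": [0.01, 0, 0]}, {"claw": 0, "linear": [0, 0.38, -0.79], "rotation": [0.01, 0, 0]}])

```text
time: 1.77
position: [0.3747, -0.2232, 0.2122]
tool_rot: [1.27, 1.191, -1.272]
ft_force: [0.8, -0.1, -1.5]
grip_width: 1.002
```

Run:
```python
from h import *
plan([.4647,-.0687,.14],down(P0[2]+np.pi))
```

```text
t 1.77 pos [ 0.3747 -0.2232  0.2122] x,z [-0.013  0.014 -1.   ] [-0.079 -0.997 -0.012] F [ 0.76 -0.08 -1.53] grip 1.002
n 9 tool shift total/25mm [ 2.92  3.14 -6.41] rotvec/90 total [ 0.063 -0.007  0.01 ] world d [ 0.09    0.1545 -0.0722]
0 [ 0.32  0.35 -0.71] [ 0.007  -0.0008  0.0011]
8 [ 0.32  0.28 -0.74] [ 0.007  -0.0008  0.0011]
```

>>> play_rows(targets=[{"claw": 0, "linear": [0.3, 0.34, -0.71], "rotation": [0.007, 0, 0.001]}, {"claw": 0, "linear": [0.3, 0.34, -0.72], "rotation": [0.007, -0.001, 0.001]}, {"claw": 0, "linear": [0.3, 0.33, -0.72], "rotation": [0.007, -0.001, 0.001]}, {"claw": 0, "linear": [0.3, 0.32, -0.73], "rotation": [0.007, -0.001, 0.001]}, {"claw": 0, "linear": [0.3, 0.31, -0.73], "rotation": [0.007, -0.001, 0.001]}, {"claw": 0, "linear": [0.3, 0.3, -0.74], "rotation": [0.007, -0.001, 0.001]}, {"claw": 0, "linear": [0.3, 0.29, -0.74], "rotation": [0.007, -0.001, 0.001]}, {"claw": 0, "linear": [0.3, 0.28, -0.74], "rotation": [0.007, -0.001, 0.001]}, {"claw": 0, "linear": [0.3, 0.28, -0.74], "rotation": [0.007, -0.001, 0.001]}, {"claw": 0, "linear": [0, 0, 0], "rotation": [0, 0, 0]}])

```text
time: 2.6
position: [0.4666, -0.0549, 0.1406]
tool_rot: [1.337, 1.12, -1.341]
ft_force: [0.1, 1.0, 0.2]
grip_width: 1.0
```

Run:
```python
from h import *
plan([.4647,-.0687,.072-.0187],down(P0[2]+np.pi))
im=get_image("top")[138:243,130:310]
cv2.imwrite("pics/c3.png",cv2.resize(im,None,fx=4.4,fy=4.4,interpolation=cv2.INTER_CUBIC))
```

```text
t 2.6 pos [ 0.4666 -0.0549  0.1406] x,z [-0.002 -0.001 -1.   ] [-0.177 -0.984  0.001] F [0.08 0.97 0.22] grip 1.0
n 5 tool shift total/25mm [3.49 0.03 0.55] rotvec/90 total [-0.     0.001  0.001] world d [-0.0019 -0.0138 -0.0873]
0 [0.7  0.01 0.11] [-0.      0.0002  0.0002]
```

View pics/c3.png

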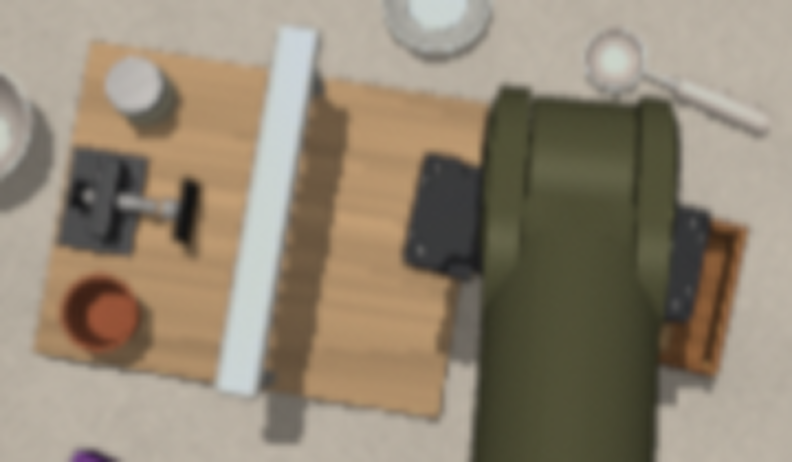

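The arm is over the planter and hides it. The overshoot was 14 mm, so I'll back up, half close so the fingers fit inside the end wall, then descend.

>>> play_rows(targets=[{"claw": 0.65, "linear": [0, 0.02, 0.3], "rotation": [0, 0, 0]}, {"claw": 0.65, "linear": [0, 0.02, 0.2], "rotation": [0, 0, 0]}, {"claw": 0.65, "linear": [0, 0, 0.05], "rotation": [0, 0, 0]}, {"claw": 0.65, "linear": [0.3, 0, 0], "rotation": [0, 0, 0]}, {"claw": 0.65, "linear": [0.3, 0, 0], "rotation": [0, 0, 0]}, {"claw": 0.65, "linear": [0, 0, 0], "rotation": [0, 0, 0]}])

```text
time: 3.15
position: [0.4627, -0.0776, 0.1252]
tool_rot: [1.339, 1.113, -1.349]
ft_force: [0.3, -0.0, 0.6]
grip_width: 0.63
```

Run:
```python
from h import *
plan([.4647,-.0687,.072-.0187],down(P0[2]+np.pi))
```

```text
t 3.15 pos [ 0.4627 -0.0776  0.1252] x,z [-0.003 -0.005 -1.   ] [-0.184 -0.983  0.006] F [ 0.28 -0.02  0.56] grip 0.63
n 4 tool shift total/25mm [ 2.87  0.02 -0.38] rotvec/90 total [-0.005  0.004  0.001] world d [ 0.002   0.0089 -0.0719]
0 [ 0.72  0.   -0.1 ] [-0.0013  0.0009  0.0003]
```

>>> play_rows(targets=[{"claw": 0.65, "linear": [0, 0, -0.2], "rotation": [0, 0.002, 0]}, {"claw": 0.65, "linear": [0, 0, -0.1], "rotation": [-0.003, 0.002, 0]}, {"claw": 0.65, "linear": [0, 0, 0], "rotation": [0, 0, 0]}, {"claw": 0.65, "linear": [0.4, 0, 0], "rotation": [0, 0, 0]}, {"claw": 0.65, "linear": [0.4, 0, 0], "rotation": [0, 0, 0]}, {"claw": 0.65, "linear": [0.2, 0, 0], "rotation": [0, 0, 0]}, {"claw": 0.65, "linear": [0, 0, 0], "rotation": [0, 0, 0]}, {"claw": 0.65, "linear": [0, 0, 0], "rotation": [0, 0, 0]}])

```text
time: 3.82
position: [0.4634, -0.0689, 0.0965]
tool_rot: [1.341, 1.123, -1.342]
ft_force: [1.5, -0.2, 0.9]
grip_width: 0.355
```

Run:
```python
from h import *
plan([.4647,-.0687,.072-.0187],down(P0[2]+np.pi))
im=get_image("scene")[165:295,190:400]
cv2.imwrite("pics/c4.png",cv2.resize(im,None,fx=3.8,fy=3.8,interpolation=cv2.INTER_CUBIC))
```

```text
t 3.82 pos [ 0.4634 -0.0689  0.0965] x,z [-0.003  0.002 -1.   ] [-0.179 -0.984 -0.002] F [ 1.46 -0.24  0.89] grip 0.355
n 2 tool shift total/25mm [ 1.73  0.05 -0.02] rotvec/90 total [-0.001 -0.001  0.002] world d [ 0.0013  0.0002 -0.0432]
0 [ 0.86  0.03 -0.01] [-0.0007 -0.0006  0.001 ]
```

View pics/c4.png

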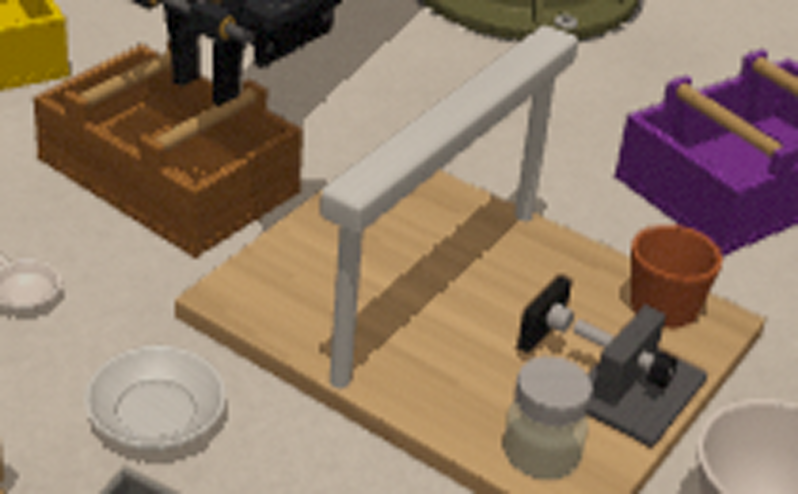

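The fingers straddle the lead dowel: tips at (185,80) and (228,100), dowel centre at about (205,118), directly below. Descend and pinch.

>>> play_rows(targets=[{"claw": 0.65, "linear": [0.4, 0.02, 0], "rotation": [0, 0, 0]}, {"claw": 0.65, "linear": [0.4, 0.02, 0], "rotation": [0, 0, 0]}, {"claw": 0.65, "linear": [0.4, 0, 0], "rotation": [0, 0, 0]}, {"claw": 0.65, "linear": [0.25, 0, 0], "rotation": [0, 0, 0]}, {"claw": 0.65, "linear": [0.1, 0, 0], "rotation": [0, 0, 0]}, {"claw": 0.65, "linear": [0, 0, 0], "rotation": [0, 0, 0]}, {"claw": 0.65, "linear": [0, 0, 0], "rotation": [0, 0, 0]}])

```text
time: 4.45
position: [0.464, -0.0691, 0.0531]
tool_rot: [1.341, 1.124, -1.342]
ft_force: [-0.5, -0.2, 0.9]
grip_width: 0.352
```

>>> play_rows(newtons=15, targets=[{"claw": 1, "linear": [0, 0, 0], "rotation": [0, 0, 0]}, {"claw": 1, "linear": [0, 0, 0], "rotation": [0, 0, 0]}, {"claw": 1, "linear": [0, 0, 0], "rotation": [0, 0, 0]}, {"claw": 1, "linear": [0, 0, 0], "rotation": [0, 0, 0]}, {"claw": 1, "linear": [0, 0, 0], "rotation": [0, 0, 0]}])

```text
time: 4.87
position: [0.4647, -0.0686, 0.0538]
tool_rot: [1.341, 1.123, -1.341]
ft_force: [0.8, -0.2, -2.9]
grip_width: 0.129
```

>>> play_rows(targets=[{"claw": 1, "linear": [-0.1, 0, 0], "rotation": [0, 0.012, 0]}, {"claw": 1, "linear": [-0.1, 0, 0], "rotation": [0, 0.012, 0]}, {"claw": 1, "linear": [-0.1, 0, 0], "rotation": [0, 0.012, 0]}, {"claw": 1, "linear": [-0.1, 0, 0], "rotation": [0, 0.012, 0]}, {"claw": 1, "linear": [-0.1, 0, 0], "rotation": [0, 0.012, 0]}, {"claw": 1, "linear": [-0.1, 0, 0], "rotation": [0, 0.012, 0]}, {"claw": 1, "linear": [-0.1, 0, 0], "rotation": [0, 0.012, 0]}, {"claw": 1, "linear": [-0.1, 0, 0], "rotation": [0, 0.012, 0]}, {"claw": 1, "linear": [0, 0, 0], "rotation": [0, 0, 0]}, {"claw": 1, "linear": [0, 0, 0], "rotation": [0, 0, 0]}])

```text
time: 5.7
position: [0.4602, -0.0735, 0.071]
tool_rot: [1.458, 1.228, -1.258]
ft_force: [1.6, 2.3, -1.9]
grip_width: 0.135
```

```bash
cat >> h.py <<'E'
def st():
    s=get_state();r=R.from_rotvec(s['tool_rot']);M=r.as_matrix();g=s['position']-.0187*M[:,0]
    c,q=np.cos(S0[2]),np.sin(S0[2]);f=s['ft_force']
    print("t",round(s['time'],2),"pos",s['position'].round(4),"stand xy tcp",loc(S0,s['position']).round(4),"grasp",loc(S0,g).round(4),g[2].round(4),"toolz heading-standyaw",round(np.arctan2(M[1,2],M[0,2])-S0[2],4),"tilt",np.arcsin(M[2,2]).round(3),"F stand",np.round([c*f[0]+q*f[1],-q*f[0]+c*f[1],f[2]],2),"grip",round(s['grip_width'],3))
E
python3 -c "
from h import *;st()"
```

```text
t 5.7 pos [ 0.4602 -0.0735  0.071 ] stand xy tcp [-0.0832  0.0009] grasp [-0.0861  0.0009] 0.0895 toolz heading-standyaw -3.1913 tilt -0.153 F stand [ 2.52 -1.33 -1.94] grip 0.135
```

>>> play_rows(targets=[{"claw": 1, "linear": [-0.12, 0, 0], "rotation": [0, 0.006, 0]}, {"claw": 1, "linear": [-0.12, 0, 0], "rotation": [0, 0.006, 0]}, {"claw": 1, "linear": [0.01, 0, -0.2], "rotation": [-0.005, 0, 0]}, {"claw": 1, "linear": [0.04, 0, -0.26], "rotation": [-0.005, 0, 0]}, {"claw": 1, "linear": [0.04, 0, -0.26], "rotation": [-0.005, 0, 0]}, {"claw": 1, "linear": [0.04, 0, -0.26], "rotation": [-0.005, 0, 0]}, {"claw": 1, "linear": [0.04, 0, -0.26], "rotation": [-0.005, 0, 0]}, {"claw": 1, "linear": [0.04, 0, -0.26], "rotation": [-0.005, 0, 0]}, {"claw": 1, "linear": [0.04, 0, -0.26], "rotation": [0, 0, 0]}, {"claw": 1, "linear": [0, 0, 0], "rotation": [0, 0, 0]}])

```text
time: 6.53
position: [0.4642, -0.024, 0.0768]
tool_rot: [1.43, 1.27, -1.207]
ft_force: [-0.1, 1.1, -3.2]
grip_width: 0.133
```

```bash
python3 -c "
from h import *;st()"
```

```text
t 6.53 pos [ 0.4642 -0.024   0.0768] stand xy tcp [-0.0336  0.0033] grasp [-0.0368  0.0032] 0.0952 toolz heading-standyaw -3.1352 tilt -0.172 F stand [ 1.1   0.29 -3.17] grip 0.133
```

>>> play_rows(targets=[{"claw": 1, "linear": [0.06, 0, 0.01], "rotation": [0, -0.006, 0]}, {"claw": 1, "linear": [0.06, 0, 0.01], "rotation": [0, -0.006, 0]}, {"claw": 1, "linear": [0.06, 0, 0.01], "rotation": [0, -0.006, 0]}, {"claw": 1, "linear": [0.06, 0, 0.01], "rotation": [0, -0.006, 0]}, {"claw": 1, "linear": [0.05, 0, 0.01], "rotation": [0, -0.006, 0]}, {"claw": 1, "linear": [0, 0, 0], "rotation": [0, 0, 0]}, {"claw": 1, "linear": [0, 0, 0], "rotation": [0, 0, 0]}])

```text
time: 7.12
position: [0.465, -0.0223, 0.0693]
tool_rot: [1.391, 1.236, -1.234]
ft_force: [0.1, 1.8, -2.9]
grip_width: 0.131
```

```bash
python3 -c "
from h import *;st()"
```

```text
t 7.12 pos [ 0.465  -0.0223  0.0693] stand xy tcp [-0.0319  0.0028] grasp [-0.0341  0.0027] 0.0879 toolz heading-standyaw -3.1336 tilt -0.121 F stand [ 1.76  0.15 -2.95] grip 0.131
```

>>> play_rows(targets=[{"claw": 1, "linear": [0.04, 0, 0], "rotation": [0, 0, 0]}, {"claw": 1, "linear": [0.04, 0, 0], "rotation": [0, 0, 0]}, {"claw": 1, "linear": [0, 0, 0], "rotation": [0, 0, 0]}, {"claw": 1, "linear": [0, 0, 0], "rotation": [0, 0, 0]}])

```text
time: 7.45
position: [0.4655, -0.0224, 0.0688]
tool_rot: [1.391, 1.235, -1.235]
ft_force: [0.9, 1.7, -3.0]
grip_width: 0.128
```

```bash
python3 -c "
from h import *;st()"
```

```text
t 7.45 pos [ 0.4655 -0.0224  0.0688] stand xy tcp [-0.0318  0.0022] grasp [-0.0341  0.0022] 0.0874 toolz heading-standyaw -3.1348 tilt -0.121 F stand [ 1.85 -0.64 -3.03] grip 0.128
```

>>> play_rows(targets=[{"claw": 1, "linear": [0.08, 0, 0], "rotation": [0, 0, 0]}, {"claw": 1, "linear": [0.08, 0, 0], "rotation": [0, 0, 0]}, {"claw": 1, "linear": [0, 0, 0], "rotation": [0, 0, 0]}, {"claw": 1, "linear": [0, 0, 0], "rotation": [0, 0, 0]}])

```text
time: 7.78
position: [0.4664, -0.0229, 0.0685]
tool_rot: [1.391, 1.234, -1.237]
ft_force: [-0.0, 0.7, -4.0]
grip_width: 0.133
```

```bash
python3 -c "
from h import *;st()"
```

```text
t 7.78 pos [ 0.4664 -0.0229  0.0685] stand xy tcp [-0.0323  0.0013] grasp [-0.0345  0.0012] 0.087 toolz heading-standyaw -3.1366 tilt -0.12 F stand [ 0.73  0.12 -4.01] grip 0.133
```

>>> play_rows(targets=[{"claw": 0.7, "linear": [0, 0, 0], "rotation": [0, 0, 0]}, {"claw": 0.7, "linear": [0, 0, 0], "rotation": [0, 0, 0]}, {"claw": 0.7, "linear": [0, 0, 0], "rotation": [0, 0, 0]}, {"claw": 0.7, "linear": [0, 0, 0], "rotation": [0, 0, 0]}, {"claw": 0.7, "linear": [-0.3, 0, 0], "rotation": [0, 0, 0]}, {"claw": 0.7, "linear": [-0.6, 0, 0], "rotation": [0, 0, 0]}, {"claw": 0.7, "linear": [-0.8, 0, 0], "rotation": [0, 0, 0]}, {"claw": 0.7, "linear": [-0.8, 0, 0], "rotation": [0, 0, 0]}, {"claw": 0.7, "linear": [-0.8, 0, 0], "rotation": [0, 0, 0]}, {"claw": 0.7, "linear": [-0.4, 0, 0], "rotation": [0, 0, 0]}])

```text
time: 8.62
position: [0.4652, -0.035, 0.1642]
tool_rot: [1.392, 1.235, -1.236]
ft_force: [1.2, 0.3, 0.2]
grip_width: 0.299
```

Run:
```python
from h import *
st()
im=get_image("scene")[165:295,190:400]
cv2.imwrite("pics/c5.png",cv2.resize(im,None,fx=3.8,fy=3.8,interpolation=cv2.INTER_CUBIC))
# behind tail pose: tail ~ -156 in stand x; jaws along stand y
c,s=np.cos(S0[2]),np.sin(S0[2])
def sw(x,y,z): return W(S0,[x,y,z])[0]
for k in (np.pi/2,-np.pi/2):
    plan(sw(-.21,.002,.17),down(S0[2]+k))
```

```text
t 8.62 pos [ 0.4652 -0.035   0.1642] stand xy tcp [-0.0444  0.0009] grasp [-0.0466  0.0008] 0.1828 toolz heading-standyaw -3.1358 tilt -0.121 F stand [ 0.45 -1.18  0.18] grip 0.299
t 8.67 pos [ 0.4661 -0.0354  0.1654] x,z [ 0.014  0.119 -0.993] [-0.122 -0.985 -0.12 ] F [1.26 0.01 1.71] grip 0.297
n 16 tool shift total/25mm [-0.98 -0.12  6.54] rotvec/90 total [ 1.002 -0.06   0.061] world d [-0.0232 -0.1638  0.0046]
0 [-0.06 -0.01  0.41] [ 0.0626 -0.0037  0.0038]
10 [-0.03  0.34  0.23] [ 0.0626 -0.0037  0.0038]
15 [-0.01  0.41  0.05] [ 0.0626 -0.0037  0.0038]
t 8.67 pos [ 0.4661 -0.0354  0.1654] x,z [ 0.014  0.119 -0.993] [-0.122 -0.985 -0.12 ] F [1.26 0.01 1.71] grip 0.297
n 15 tool shift total/25mm [-0.98 -0.12  6.54] rotvec/90 total [-0.995 -0.061 -0.059] world d [-0.0232 -0.1638  0.0046]
0 [-0.07 -0.01  0.44] [-0.0663 -0.0041 -0.004 ]
10 [-0.03 -0.38  0.21] [-0.0663 -0.0041 -0.004 ]
14 [-0.02 -0.44  0.04] [-0.0663 -0.0041 -0.004 ]
```

View pics/c5.png

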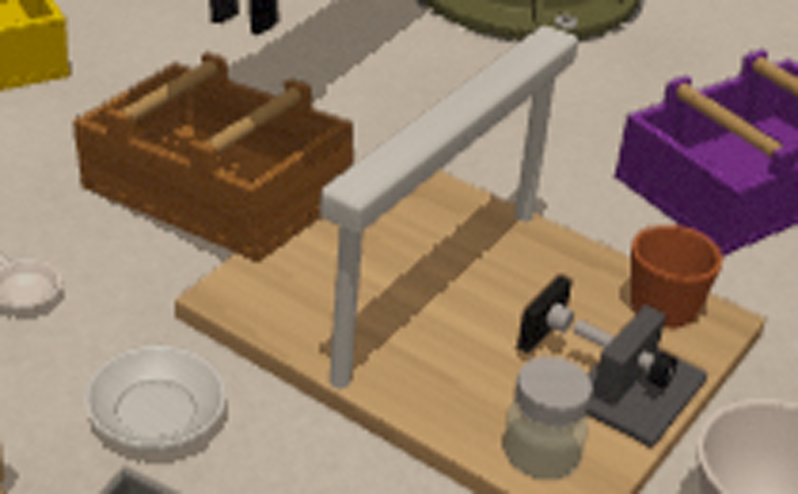

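Image: the planter's lead rests on the stand edge, corner at (260,258), with the tail on the table. Now I go behind the tail, turning the jaws across.

>>> play_rows(targets=[{"claw": 0.31, "linear": [-0.07, 0, 0.44], "rotation": [-0.066, -0.004, -0.004]}, {"claw": 0.31, "linear": [-0.07, -0.05, 0.44], "rotation": [-0.066, -0.004, -0.004]}, {"claw": 0.31, "linear": [-0.06, -0.09, 0.43], "rotation": [-0.066, -0.004, -0.004]}, {"claw": 0.31, "linear": [-0.06, -0.14, 0.42], "rotation": [-0.066, -0.004, -0.004]}, {"claw": 0.31, "linear": [-0.05, -0.18, 0.4], "rotation": [-0.066, -0.004, -0.004]}, {"claw": 0.31, "linear": [-0.05, -0.22, 0.38], "rotation": [-0.066, -0.004, -0.004]}, {"claw": 0.31, "linear": [-0.04, -0.26, 0.35], "rotation": [-0.066, -0.004, -0.004]}, {"claw": 0.31, "linear": [-0.04, -0.3, 0.32], "rotation": [-0.066, -0.004, -0.004]}, {"claw": 0.31, "linear": [-0.03, -0.33, 0.29], "rotation": [-0.066, -0.004, -0.004]}, {"claw": 0.31, "linear": [-0.03, -0.36, 0.25], "rotation": [-0.066, -0.004, -0.004]}])

```text
time: 9.5
position: [0.4524, -0.147, 0.1652]
tool_rot: [0.497, 1.549, -0.449]
ft_force: [0.2, 0.6, 0.2]
grip_width: 0.691
```

Run:
```python
from h import *
plan(W(S0,[-.205,.002,.15])[0],down(S0[2]-np.pi/2))
print(get_state()['joint_positions'].round(2))
```

```text
t 9.5 pos [ 0.4524 -0.147   0.1652] x,z [-0.02   0.038 -0.999] [ 0.824 -0.565 -0.038] F [0.23 0.63 0.19] grip 0.691
n 5 tool shift total/25mm [ 0.54 -1.77  0.8 ] rotvec/90 total [-0.301 -0.021 -0.018] world d [-0.0088 -0.0471 -0.0152]
0 [ 0.11 -0.35  0.16] [-0.0602 -0.0041 -0.0036]
4 [ 0.12 -0.38  0.02] [-0.0602 -0.0041 -0.0036]
[ 0.9   0.04 -0.63  1.9  -0.01  1.24 -0.33]
```

>>> play_rows(targets=[{"claw": 0.31, "linear": [0, -0.33, 0.14], "rotation": [-0.06, -0.004, -0.004]}, {"claw": 0.31, "linear": [0, -0.34, 0.1], "rotation": [-0.06, -0.004, -0.004]}, {"claw": 0.31, "linear": [0, -0.34, 0.07], "rotation": [-0.06, -0.004, -0.004]}, {"claw": 0.31, "linear": [0, -0.34, 0.04], "rotation": [-0.06, -0.004, -0.004]}, {"claw": 0.31, "linear": [0, -0.3, 0.0], "rotation": [-0.04, -0.004, -0.002]}, {"claw": 0.31, "linear": [0, 0, 0], "rotation": [0, 0, 0]}, {"claw": 0.31, "linear": [0, 0, 0], "rotation": [0, 0, 0]}])

```text
time: 10.08
position: [0.4409, -0.1913, 0.1591]
tool_rot: [0.11, 1.574, -0.107]
ft_force: [0.2, 0.7, 0.9]
grip_width: 0.687
```

Run:
```python
from h import *
plan(W(S0,[-.195,.002,.04])[0],down(S0[2]-np.pi/2)); st()
im=get_image("top")[138:243,130:310]
cv2.imwrite("pics/c6.png",cv2.resize(im,None,fx=4.4,fy=4.4,interpolation=cv2.INTER_CUBIC))
```

```text
t 10.08 pos [ 0.4409 -0.1913  0.1591] x,z [-0.006  0.002 -1.   ] [ 0.99  -0.138 -0.006] F [0.18 0.69 0.9 ] grip 0.687
n 6 tool shift total/25mm [4.76 0.29 0.14] rotvec/90 total [-0.006 -0.004 -0.001] world d [ 0.0039  0.0071 -0.1191]
0 [0.79 0.05 0.02] [-0.001  -0.0006 -0.0002]
t 10.08 pos [ 0.4409 -0.1913  0.1591] stand xy tcp [-0.2025  0.005 ] grasp [-0.2026  0.0049] 0.1778 toolz heading-standyaw -1.5805 tilt -0.006 F stand [ 0.71 -0.09  0.9 ] grip 0.687
```

View pics/c6.png

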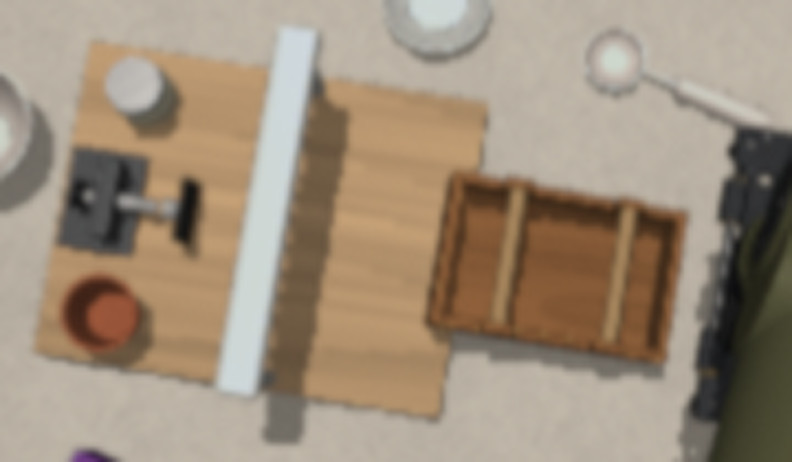

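Run:
```python
from h import *
t=.118
def T(x,y,z): # tilt nose up about tail edge
    X=x+.09; return [X*np.cos(t)-z*np.sin(t)-.09, y, X*np.sin(t)+z*np.cos(t)]
L=[T(.09,-.058,.06),T(.09,.058,.06),T(-.09,-.058,.06),T(-.09,.058,.06)]
P,r=fit([("top",L,[(452,173),(430,325),(687,211),(662,362)])],[.46,-.06,1.44])
print(P,r.round(1),loc(S0,P),P[2]-S0[2],"tail",loc(S0,W(P,[-.09,0,0])[0]),"lead",loc(S0,W(P,T(.09,0,0))[0]))
```

```text
[ 0.46318086 -0.05641304  1.44828234] [ 0.1 -0.4 -0.5  0.2 -0.2 -0.   0.7  0.2] [-0.06587904  0.00018526] 0.005882335908632186 tail [-0.15587749 -0.00034415] lead [0.02286771 0.0007073 ]
```

>>> play_rows(targets=[{"claw": 0.31, "linear": [0.5, 0, 0.1], "rotation": [-0.003, -0.004, 0]}, {"claw": 0.31, "linear": [0.8, 0, 0.1], "rotation": [-0.003, 0, 0]}, {"claw": 0.31, "linear": [0.9, 0, 0], "rotation": [0, 0, 0]}, {"claw": 0.31, "linear": [0.9, 0, 0], "rotation": [0, 0, 0]}, {"claw": 0.31, "linear": [0.7, 0, 0], "rotation": [0, 0, 0]}, {"claw": 0.31, "linear": [0.35, 0, 0], "rotation": [0, 0, 0]}, {"claw": 0.31, "linear": [0.1, 0, 0], "rotation": [0, 0, 0]}, {"claw": 0.31, "linear": [0, 0, 0], "rotation": [0, 0, 0]}, {"claw": 0.31, "linear": [0, 0, 0], "rotation": [0, 0, 0]}])

```text
time: 10.88
position: [0.4497, -0.1876, 0.0498]
tool_rot: [0.108, 1.564, -0.104]
ft_force: [-0.4, 0.3, -0.0]
grip_width: 0.687
```

Run:
```python
from h import *
plan(W(S0,[-.175,0,.035])[0],down(S0[2]-np.pi/2)); st()
```

```text
t 10.88 pos [ 0.4497 -0.1876  0.0498] x,z [ 0.004  0.002 -1.   ] [ 0.991 -0.134  0.004] F [-0.43  0.31 -0.  ] grip 0.687
n 2 tool shift total/25mm [ 0.59  0.9  -0.14] rotvec/90 total [-0.004  0.002 -0.002] world d [-0.0003  0.0229 -0.0148]
0 [ 0.3   0.45 -0.07] [-0.002   0.0012 -0.0009]
t 10.88 pos [ 0.4497 -0.1876  0.0498] stand xy tcp [-0.1977 -0.0033] grasp [-0.1977 -0.0032] 0.0685 toolz heading-standyaw -1.577 tilt 0.004 F stand [ 0.25  0.47 -0.  ] grip 0.687
```

>>> play_rows(targets=[{"claw": 0.31, "linear": [0.25, 0, -0.05], "rotation": [0, 0, 0]}, {"claw": 0.31, "linear": [0.25, 0, -0.05], "rotation": [-0.002, 0, 0]}, {"claw": 0.31, "linear": [0, 0.2, 0], "rotation": [-0.002, 0, 0]}, {"claw": 0.31, "linear": [0, 0.2, 0], "rotation": [0, 0, 0]}, {"claw": 0.31, "linear": [0, 0.2, 0], "rotation": [0, 0, 0]}, {"claw": 0.31, "linear": [0, 0.2, 0], "rotation": [0, 0, 0]}, {"claw": 0.31, "linear": [0, 0.2, 0], "rotation": [0, 0, 0]}, {"claw": 0.31, "linear": [0, 0.2, 0], "rotation": [0, 0, 0]}, {"claw": 0.31, "linear": [0, 0.2, 0], "rotation": [0, 0, 0]}, {"claw": 0.31, "linear": [0, 0.2, 0], "rotation": [0, 0, 0]}])

```text
time: 11.72
position: [0.4548, -0.1483, 0.0399]
tool_rot: [0.098, 1.558, -0.107]
ft_force: [-0.2, -2.5, -1.1]
grip_width: 0.69
```

```bash
python3 -c "
from h import *;st()"
```

```text
t 11.72 pos [ 0.4548 -0.1483  0.0399] stand xy tcp [-0.1581 -0.0033] grasp [-0.158  -0.0031] 0.0586 toolz heading-standyaw -1.573 tilt 0.01 F stand [-2.55 -0.08 -1.09] grip 0.69
```

>>> play_rows(targets=[{"claw": 0.31, "linear": [0, 0.22, 0], "rotation": [0, 0, 0]}, {"claw": 0.31, "linear": [0, 0.22, 0], "rotation": [0, -0.002, 0]}, {"claw": 0.31, "linear": [0, 0.22, 0], "rotation": [0, -0.002, 0]}, {"claw": 0.31, "linear": [0, 0.22, 0], "rotation": [0, 0, 0]}, {"claw": 0.31, "linear": [0, 0.22, 0], "rotation": [0, 0, 0]}, {"claw": 0.31, "linear": [0, 0.22, 0], "rotation": [0, 0, 0]}, {"claw": 0.31, "linear": [0, 0.22, 0], "rotation": [0, 0, 0]}, {"claw": 0.31, "linear": [0, 0.22, 0], "rotation": [0, 0, 0]}])

```text
time: 12.38
position: [0.461, -0.104, 0.0406]
tool_rot: [0.095, 1.551, -0.112]
ft_force: [-0.1, -6.9, 1.8]
grip_width: 0.692
```

```bash
python3 -c "
from h import *;st()"
```

```text
t 12.38 pos [ 0.461  -0.104   0.0406] stand xy tcp [-0.1133 -0.0037] grasp [-0.1131 -0.0034] 0.0593 toolz heading-standyaw -1.5745 tilt 0.018 F stand [-6.82 -0.75  1.85] grip 0.692
```

>>> play_rows(targets=[{"claw": 0.31, "linear": [0, 0.16, 0], "rotation": [0, 0.004, 0]}, {"claw": 0.31, "linear": [0, 0.16, 0], "rotation": [0, 0.004, 0]}, {"claw": 0.31, "linear": [0, 0.16, 0], "rotation": [0, 0.004, 0]}, {"claw": 0.31, "linear": [0, 0.16, 0], "rotation": [0, 0, 0]}, {"claw": 0.31, "linear": [0, 0.16, 0], "rotation": [0, 0, 0]}, {"claw": 0.31, "linear": [0, 0.16, 0], "rotation": [0, 0, 0]}, {"claw": 0.31, "linear": [0, 0.16, 0], "rotation": [0, 0, 0]}, {"claw": 0.31, "linear": [0, 0, 0], "rotation": [0, 0, 0]}])

```text
time: 13.05
position: [0.467, -0.0778, 0.044]
tool_rot: [0.089, 1.567, -0.12]
ft_force: [0.0, 1.3, -0.1]
grip_width: 0.69
```

Run:
```python
from h import *;st()
im=get_image("scene")[165:295,190:400]
cv2.imwrite("pics/c7.png",cv2.resize(im,None,fx=3.8,fy=3.8,interpolation=cv2.INTER_CUBIC))
```

```text
t 13.05 pos [ 0.467  -0.0778  0.044 ] stand xy tcp [-0.0866 -0.0064] grasp [-0.0862 -0.0063] 0.0627 toolz heading-standyaw -1.5756 tilt 0.003 F stand [ 1.28  0.16 -0.14] grip 0.69
```

View pics/c7.png

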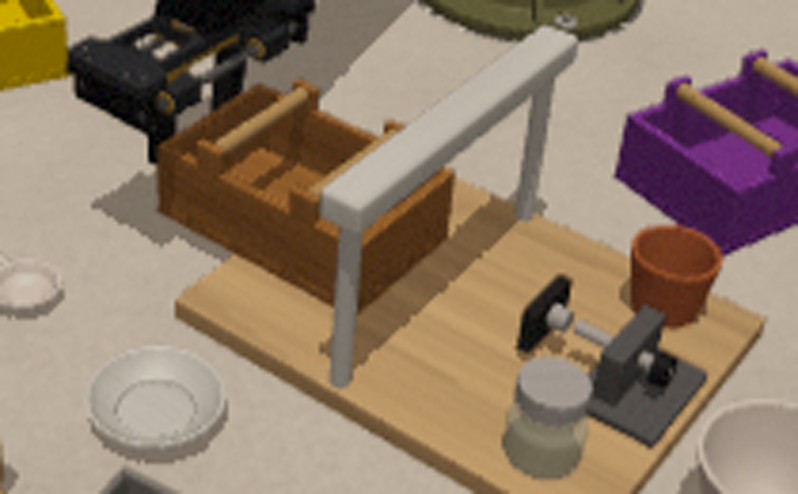

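Image: the planter has tipped flat onto the board, lead corner near (350,305), with the fingers just behind its tail. I'll recentre and push on.

>>> play_rows(targets=[{"claw": 0.31, "linear": [0.15, 0, -0.15], "rotation": [-0.003, 0, 0]}, {"claw": 0.31, "linear": [0.15, 0, -0.15], "rotation": [0, 0, 0]}, {"claw": 0.31, "linear": [0, 0.15, 0], "rotation": [0, 0, 0]}, {"claw": 0.31, "linear": [0, 0.2, 0], "rotation": [0, 0, 0]}, {"claw": 0.31, "linear": [0, 0.2, 0], "rotation": [0, 0, 0]}, {"claw": 0.31, "linear": [0, 0.2, -0.01], "rotation": [0, 0, 0]}, {"claw": 0.31, "linear": [0, 0.2, -0.01], "rotation": [0, 0, 0]}, {"claw": 0.31, "linear": [0, 0.2, -0.01], "rotation": [0, 0, 0]}, {"claw": 0.31, "linear": [0, 0.2, -0.01], "rotation": [0, 0, 0]}, {"claw": 0.31, "linear": [0, 0, 0], "rotation": [0, 0, 0]}])

```text
time: 13.93
position: [0.4628, -0.0419, 0.0355]
tool_rot: [0.084, 1.566, -0.119]
ft_force: [0.5, -1.3, 0.8]
grip_width: 0.692
```

Run:
```python
from h import *;st()
im=get_image("top")[138:243,130:310]
cv2.imwrite("pics/c8.png",cv2.resize(im,None,fx=4.4,fy=4.4,interpolation=cv2.INTER_CUBIC))
```

```text
t 13.93 pos [ 0.4628 -0.0419  0.0355] stand xy tcp [-0.0515  0.0024] grasp [-0.0511  0.0024] 0.0542 toolz heading-standyaw -1.572 tilt 0.004 F stand [-1.25 -0.64  0.81] grip 0.692
```

View pics/c8.png

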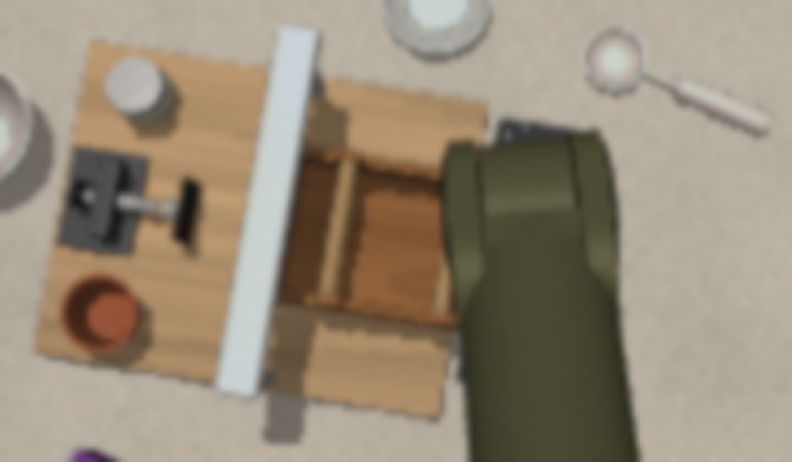

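Image: the planter is centred, lead dowel (352,158)-(328,303), lead end under the bar. I'll measure it.

Run:
```python
from h import *
def w(uv,z):
    t=full("top",uv); return loc(S0,least_squares(lambda p:(proj("top",[[p[0],p[1],z]])[0]-t),[.6,0]).x)
a,b=w((347,158),.09),w((325,303),.09); print(a,b,"yaw",-np.arctan2((b-a)[0],(b-a)[1]), "tail",(a+b)[0]/2-.132,"yc",(a+b)[1]/2)
c,d=w((320,152),.078),w((457,177),.078);print("sides",c,d)
c,d=w((285,303),.078),w((455,327),.078);print(c,d)
```

```text
[ 0.09398817 -0.05364023] [0.09200149 0.05442544] yaw 0.01838189570597731 tail -0.039005170203553305 yc 0.0003926059017706311
sides [ 0.11591738 -0.05654351] [ 0.01208511 -0.05408465]
[0.12243629 0.05852413] [-0.0042389   0.05630661]
```

>>> play_rows(targets=[{"claw": 0.31, "linear": [0, 0.2, 0], "rotation": [0, 0, 0]}, {"claw": 0.31, "linear": [0, 0.2, 0], "rotation": [0, 0, 0]}, {"claw": 0.31, "linear": [0, 0.2, 0], "rotation": [0, 0, 0]}, {"claw": 0.31, "linear": [0, 0.2, 0], "rotation": [0, 0, 0]}, {"claw": 0.31, "linear": [0, 0.2, 0], "rotation": [0, 0, 0]}, {"claw": 0.31, "linear": [0, 0.2, 0], "rotation": [0, 0, 0]}, {"claw": 0.31, "linear": [0, 0.2, 0], "rotation": [0, 0, 0]}, {"claw": 0.31, "linear": [0, 0.1, 0], "rotation": [0, 0, 0]}, {"claw": 0.31, "linear": [0, 0, 0], "rotation": [0, 0, 0]}])

```text
time: 14.73
position: [0.4674, -0.0024, 0.0344]
tool_rot: [0.084, 1.568, -0.121]
ft_force: [-0.6, -3.9, 1.7]
grip_width: 0.689
```

```bash
python3 -c "
from h import *;st()"
```

```text
t 14.73 pos [ 0.4674 -0.0024  0.0344] stand xy tcp [-0.0118  0.0029] grasp [-0.0113  0.003 ] 0.0531 toolz heading-standyaw -1.5726 tilt 0.002 F stand [-3.97  0.07  1.72] grip 0.689
```

>>> play_rows(targets=[{"claw": 0.31, "linear": [0, 0.1, 0], "rotation": [0, 0, 0]}, {"claw": 0.31, "linear": [0, 0.1, 0], "rotation": [0, 0, 0]}, {"claw": 0.31, "linear": [0, 0.1, 0], "rotation": [0, 0, 0]}, {"claw": 0.31, "linear": [0, 0.1, 0], "rotation": [0, 0, 0]}, {"claw": 0.31, "linear": [0, 0.1, 0], "rotation": [0, 0, 0]}])

```text
time: 15.15
position: [0.4687, 0.0097, 0.0339]
tool_rot: [0.084, 1.569, -0.123]
ft_force: [0.0, -4.0, 2.9]
grip_width: 0.687
```

```bash
python3 -c "
from h import *;st()"
```

```text
t 15.15 pos [0.4687 0.0097 0.0339] stand xy tcp [0.0004 0.0032] grasp [0.0008 0.0032] 0.0526 toolz heading-standyaw -1.5738 tilt 0.001 F stand [-3.94 -0.52  2.93] grip 0.687
```

>>> play_rows(targets=[{"claw": 0.31, "linear": [0, 0.1, 0], "rotation": [0, 0, 0]}, {"claw": 0.31, "linear": [0, 0.1, 0], "rotation": [0, 0, 0]}, {"claw": 0.31, "linear": [0, 0.1, 0], "rotation": [0, 0, 0]}])

```text
time: 15.4
position: [0.4696, 0.0177, 0.0336]
tool_rot: [0.084, 1.569, -0.123]
ft_force: [-0.7, -3.6, 2.9]
grip_width: 0.691
```

>>> play_rows(targets=[{"claw": 0.31, "linear": [0, 0.1, 0], "rotation": [0, 0, 0]}])

```text
time: 15.48
position: [0.4699, 0.0204, 0.0335]
tool_rot: [0.084, 1.569, -0.123]
ft_force: [-0.1, -3.8, 3.2]
grip_width: 0.688
```

```bash
python3 -c "
from h import *;st()"
```

```text
t 15.48 pos [0.4699 0.0204 0.0335] stand xy tcp [0.0112 0.0034] grasp [0.0116 0.0034] 0.0522 toolz heading-standyaw -1.5743 tilt 0.001 F stand [-3.76 -0.37  3.16] grip 0.688
```

Friction is about 3.8 N and the pad isn't touched yet. I'll creep on one row at a time.

>>> play_rows(targets=[{"claw": 0.31, "linear": [0, 0.07, 0], "rotation": [0, 0, 0]}])

```text
time: 15.57
position: [0.4701, 0.0226, 0.0335]
tool_rot: [0.084, 1.569, -0.123]
ft_force: [-1.2, -4.6, 2.3]
grip_width: 0.69
```

>>> play_rows(targets=[{"claw": 0.31, "linear": [0, 0.07, 0], "rotation": [0, 0, 0]}])

```text
time: 15.65
position: [0.4704, 0.0245, 0.0335]
tool_rot: [0.084, 1.569, -0.123]
ft_force: [-0.7, -3.9, 3.2]
grip_width: 0.69
```

>>> play_rows(targets=[{"claw": 0.31, "linear": [0, 0.07, 0], "rotation": [0, 0, 0]}])

```text
time: 15.73
position: [0.4707, 0.0262, 0.0335]
tool_rot: [0.083, 1.569, -0.123]
ft_force: [0.0, -6.4, 2.7]
grip_width: 0.696
```

>>> play_rows(targets=[{"claw": 0.31, "linear": [0, 0.07, 0], "rotation": [0, 0, 0]}])

```text
time: 15.82
position: [0.4708, 0.0271, 0.0334]
tool_rot: [0.082, 1.57, -0.125]
ft_force: [-0.7, -9.2, 3.9]
grip_width: 0.688
```

>>> play_rows(targets=[{"claw": 0.31, "linear": [0, 0.07, 0], "rotation": [0, 0, 0]}])

```text
time: 15.9
position: [0.4708, 0.0272, 0.0335]
tool_rot: [0.08, 1.57, -0.127]
ft_force: [-1.4, -9.4, 4.9]
grip_width: 0.692
```

```bash
python3 -c "
from h import *;st()"
```

```text
t 15.9 pos [0.4708 0.0272 0.0335] stand xy tcp [0.018  0.0033] grasp [0.0186 0.0033] 0.0522 toolz heading-standyaw -1.5742 tilt -0.0 F stand [-9.53  0.18  4.86] grip 0.692
```

>>> play_rows(targets=[{"claw": 0.31, "linear": [0, 0.11, 0], "rotation": [0, 0, 0]}])

```text
time: 15.98
position: [0.4708, 0.0276, 0.0335]
tool_rot: [0.078, 1.571, -0.13]
ft_force: [-1.5, -10.4, 7.0]
grip_width: 0.69
```

>>> play_rows(targets=[{"claw": 0.31, "linear": [0, 0.12, 0], "rotation": [0, 0, 0]}])

```text
time: 16.07
position: [0.4707, 0.0277, 0.0334]
tool_rot: [0.075, 1.573, -0.134]
ft_force: [-2.5, -11.7, 6.3]
grip_width: 0.688
```

>>> play_rows(targets=[{"claw": 0.31, "linear": [-0.02, 0.18, 0], "rotation": [0, 0, 0]}])

```text
time: 16.15
position: [0.4706, 0.0287, 0.0336]
tool_rot: [0.072, 1.574, -0.139]
ft_force: [-1.8, -13.1, 1.9]
grip_width: 0.687
```

>>> play_rows(targets=[{"claw": 0.31, "linear": [-0.02, 0.2, 0], "rotation": [0, 0, 0]}])

```text
time: 16.23
position: [0.4703, 0.0295, 0.0336]
tool_rot: [0.068, 1.576, -0.145]
ft_force: [-1.2, -14.9, 4.2]
grip_width: 0.694
```

```bash
python3 -c "
from h import *;st();print(R.from_rotvec(get_state()['tool_rot']).as_matrix().round(3))"
```

```text
t 16.23 pos [0.4703 0.0295 0.0336] stand xy tcp [0.0202 0.0042] grasp [0.0212 0.004 ] 0.0522 toolz heading-standyaw -1.5781 tilt -0.005 F stand [-14.92  -0.71   4.18] grip 0.694
[[-0.012  0.135  0.991]
 [-0.049  0.99  -0.135]
 [-0.999 -0.05  -0.005]]
```

>>> play_rows(targets=[{"claw": 0.31, "linear": [0, 0.13, 0], "rotation": [0, 0, 0]}, {"claw": 0.31, "linear": [0, 0.13, 0], "rotation": [0, 0, 0]}])

```text
time: 16.4
position: [0.4701, 0.0291, 0.0334]
tool_rot: [0.061, 1.579, -0.155]
ft_force: [-3.2, -12.0, 8.7]
grip_width: 0.692
```

>>> play_rows(targets=[{"claw": 0.31, "linear": [0, 0.12, 0], "rotation": [0, 0, 0]}, {"claw": 0.31, "linear": [0, 0.12, 0], "rotation": [0, 0, 0]}])

```text
time: 16.57
position: [0.4699, 0.0286, 0.0335]
tool_rot: [0.054, 1.582, -0.164]
ft_force: [-1.4, -10.7, 6.8]
grip_width: 0.695
```

>>> play_rows(targets=[{"claw": 0.31, "linear": [0, 0.17, 0], "rotation": [0, 0, 0.003]}, {"claw": 0.31, "linear": [0, 0.17, 0], "rotation": [0, 0, 0.003]}])

```text
time: 16.73
position: [0.4698, 0.0284, 0.0334]
tool_rot: [0.051, 1.585, -0.169]
ft_force: [-2.1, -13.7, 8.0]
grip_width: 0.689
```

>>> play_rows(targets=[{"claw": 0.31, "linear": [0, 0.18, 0], "rotation": [0, 0, 0.004]}, {"claw": 0.31, "linear": [0, 0.18, 0], "rotation": [0, 0, 0.004]}])

```text
time: 16.9
position: [0.4696, 0.0284, 0.0334]
tool_rot: [0.051, 1.588, -0.171]
ft_force: [-1.5, -14.4, 8.4]
grip_width: 0.69
```

```bash
python3 -c "
from h import *;st();print(R.from_rotvec(get_state()['tool_rot']).as_matrix().round(3))"
```

```text
t 16.9 pos [0.4696 0.0284 0.0334] stand xy tcp [0.019  0.0046] grasp [0.0205 0.0043] 0.052 toolz heading-standyaw -1.5836 tilt -0.016 F stand [-14.51  -0.32   8.39] grip 0.69
[[-0.027  0.139  0.99 ]
 [-0.074  0.987 -0.141]
 [-0.997 -0.077 -0.016]]
```

>>> play_rows(targets=[{"claw": 0.31, "linear": [0, 0.08, 0], "rotation": [0, 0, 0]}, {"claw": 0.31, "linear": [0, 0.04, 0], "rotation": [0, 0, 0]}, {"claw": 0.31, "linear": [0, 0, 0], "rotation": [0, 0, 0]}, {"claw": 0.31, "linear": [0, -0.06, 0], "rotation": [0, 0, 0]}, {"claw": 0.31, "linear": [0, -0.1, 0], "rotation": [0, 0, 0]}, {"claw": 0.31, "linear": [0, -0.2, 0], "rotation": [0, 0, 0]}, {"claw": 0.31, "linear": [0, -0.3, 0], "rotation": [0, 0, 0]}, {"claw": 0.31, "linear": [0, -0.4, 0], "rotation": [0, 0, 0]}, {"claw": 0.31, "linear": [0, -0.5, 0], "rotation": [0, 0, 0]}, {"claw": 0.31, "linear": [0, -0.6, 0], "rotation": [0, 0, 0]}])

```text
time: 17.73
position: [0.4605, -0.0197, 0.0364]
tool_rot: [0.047, 1.593, -0.161]
ft_force: [1.2, 0.1, -1.3]
grip_width: 0.689
```

>>> play_rows(targets=[{"claw": 0.31, "linear": [-0.3, -0.6, 0], "rotation": [0, 0, 0]}, {"claw": 0.31, "linear": [-0.6, -0.6, 0], "rotation": [0, 0, 0]}, {"claw": 0.31, "linear": [-0.8, -0.5, 0], "rotation": [0, 0, 0]}, {"claw": 0.31, "linear": [-0.8, -0.5, 0], "rotation": [0, 0, 0]}, {"claw": 0.31, "linear": [-0.8, -0.4, 0], "rotation": [0, 0, 0]}, {"claw": 0.31, "linear": [-0.6, -0.3, 0], "rotation": [0, 0, 0]}, {"claw": 0.31, "linear": [-0.3, 0, 0], "rotation": [0, 0, 0]}, {"claw": 0.31, "linear": [0, 0, 0], "rotation": [0, 0, 0]}, {"claw": 0.31, "linear": [0, 0, 0], "rotation": [0, 0, 0]}])

```text
time: 18.48
position: [0.4503, -0.0883, 0.1483]
tool_rot: [0.055, 1.596, -0.157]
ft_force: [0.1, 0.0, 0.3]
grip_width: 0.692
```

Run:
```python
from h import *;st()
im=get_image("top")[138:243,130:310]
cv2.imwrite("pics/c9.png",cv2.resize(im,None,fx=4.4,fy=4.4,interpolation=cv2.INTER_CUBIC))
```

```text
t 18.48 pos [ 0.4503 -0.0883  0.1483] stand xy tcp [-0.0991  0.0089] grasp [-0.0979  0.0084] 0.167 toolz heading-standyaw -1.5779 tilt -0.023 F stand [ 0.03 -0.06  0.28] grip 0.692
```

View pics/c9.png

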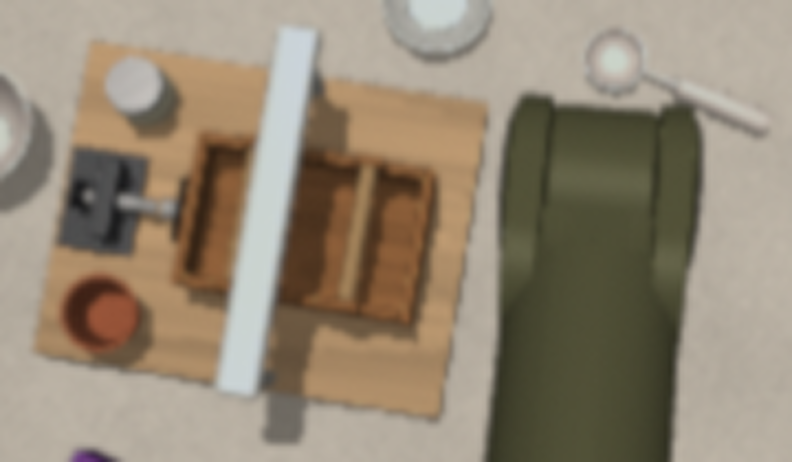

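Image: the planter lies on the board past the step with its lead end, (202,135)-(175,283), at the pad. The tail is at (435,172)-(410,325), and the arm is clear. I'll check the fit.

Run:
```python
from h import *
z=.078
P,r=fit([("top",[[.09,-.058,z],[.09,.058,z],[-.09,-.058,z],[-.09,.058,z]],[(202,135),(175,283),(435,172),(410,325)])],[.48,.12,1.44])
print(P,r.round(1),"stand",loc(S0,P),P[2]-S0[2]); print("lead",loc(S0,W(P,[.09,0,0])[0]),"tail",loc(S0,W(P,[-.09,0,0])[0]))
```

```text
[0.48527812 0.12525738 1.43479535] [-0.3 -0.6 -0.7  0.5  0.7 -0.1  0.3  0.1] stand [0.11712537 0.00153167] -0.007604650359959386
lead [0.20712277 0.00084726] tail [0.02712798 0.00221608]
```

```bash
python3 -c "
from bench import *;close_job()"
```

```text
the job is handed in; nothing more can be done
```

I handed the job in with the planter on the stand, bearing on the pad as far as I can tell. It used about 18.5 s of the 72 s allowed. The handover gave no verdict, and I had no direct reading of the pad force.

**What I did**
- I pinched the lead dowel, tipped the leading end up and set it about 23 mm beyond the step, with the tail still on the table.
- From behind, I pushed it with two spread fingers until it tipped flat onto the board, then slid it under the light bar to the pad.
- Against the pad I pushed with a total of 11–15 N for about 0.8 s. About 4 N of that is sliding friction, so the pad took roughly 8–11 N, or about 3–4 mm of travel. I then backed off slowly.

**Last checks**
- **Position:** the last top picture puts the planter square to the stand within about 0.01 rad, centred within about 2 mm, and its tail 27 mm past the step.
- **Pad:** the leading end measured at 207 mm, against my estimate of about 202 mm for the free pad face. Both are good to about 3 mm, so that fits the pad still being pressed in.
- **Release and surroundings:** the arm is clear and the wrist force reads about 0. The bystanders in that picture have not visibly moved. The vase and bottle were outside it, and the arm never worked near them.

**Disagreements:** two early quick yaw readings differed by about ±0.02 rad. During the press the tool tilted back about 0.07 rad and bore down on the planter with up to about 8 N. That adds some uncertainty to the pad force estimate.

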